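Lay a row of carving tools over to the mirrored rack

ROBOT

A 6-joint arm with a two-finger parallel gripper is mounted at the origin on a cart in front of the work surface, level with it; the furniture and walls round the work are solid. World frame = base frame: x ahead of the robot, y to its left, z up, the work surface at z = 0. Lengths are in m, angles in degrees, forces in N, time in s.
With the tool pointing down it reaches from about 0.375 to 0.9 m from the base axis. Payload 3.1 kg.
Tool frame: the origin (TCP) lies on the centre line of the jaws, within the pads' length; the fingertips stand 17 mm ahead of it and the grasp point (between the pads) lies 2 mm behind it; y points along the fingers, x is the direction in which the jaws open and shut, and the axes are right-handed (so a half turn about y gives the same grasp; the last joint's range is limited). The gripper opens to 87 mm and grips with 3 to 60 N. Pads are 19 mm wide; open, the fingers measure 117 mm over their backs; the gripper's body (75 mm by 190 mm) begins 51 mm behind the grasp point.
Start: joints at [55.491, 30.224, 82.088, -0, 67.689, -10.227], TCP at [0.257, 0.57, 0.24] pointing down, gripper open.
Joint ranges: [-176.69, 176.69], [-43.24, 126.21], [12.49, 139.97], [-82, 262], [0, 151.66], [-163.58, 163.58]. Speed limits (degrees/s): [159.86, 159.86, 180, 180, 180, 180].

INTERFACE

Orientations are given as a 3x3 rotation matrix whose columns are the frame's x, y, z axes.
In Python, from rig import read_state, capture, camera_info, hand_in, trace, tip_of gives the robot as it stands.
- The arm moves only by the tool jog_arm, never from a script. Its argument "steps" is a list of rows, each an object with "fingers": the opening in per cent of the stroke, from 0 (shut) to 100 (fully open); "delta_pos": the shift along the world's x, y, z in mm, a list of three; "turn": the turn about the world's z in degrees. A call has 1 to 20 rows; each row is the pose to reach, as a shift and turn from the pose commanded when the call began; what a row does not reach only later rows make up. A row lasts 1/12 s, in which the tool goes at most 41.7 mm and 7.16 degrees, less where a joint would pass 70% of its speed; a pose out of reach is approached as far as the arm can. A call with a gripper value outside its range is refused whole. The fingers move at their own pace and stop on an object; the grip force is fixed at half the most. Time passes only in rows, so rows that repeat a pose let the fingers close. It gives the time, the measured TCP pose, the force and the opening at its end, in the units of the state.
- read_state(): the state, without advancing time (a new reading comes with each control period).
- capture(name): name is "scene" or "top" or "wrist"; returns the picture (400x640x3 uint8, red, green, blue); there is no depth.
- camera_info(name): a dict with "fov_y" (degrees; the focal length in pixels is half the picture's height over the tangent of half this angle, whatever the lens; pixels are square), "cx", "cy" (the principal point, pixels), "k1" (the pictures are not rectified: a ray, as slopes to the right and down, at radius r is drawn at 1 + k1 r^2 times it, then the intrinsics apply), "view" (4x4, takes a point from world to camera coordinates); the wrist camera has in their place "tool_from_camera" (4x4, takes a point from camera to tool coordinates, whose origin is the TCP and whose axes are the tool frame's). Camera axes: x right, y down, z forward; pixel columns grow to the right and rows downward; lengths in m; the calibration is good to about 2 mm. A picture is of the moment at which its call begins: read the wrist's pose just before it. camera_info takes no time and is no camera call.
- hand_in(): hands the job in, once; it reports no verdict.
Trained networks look in the newest picture that a camera, given by its name, has taken for a name from the list of things; names that differ only in an ending like _2 or _b are one class to them, and where a whole thing is asked for, a point or a joint stands for the part that bears it (a point fixed in the world has none). Each returns a list of dicts, best first, with "confidence" (0 to 1); they miss things now and then, are a little off and sometimes report something else, mostly with a low value. They report only what shows in the picture. A call takes as long as a camera call.
- trace(target, camera): "mask" (400x640 bool, what is visible of it).
- tip_of(target, camera): "position" ([x, y, z] in m, in world coordinates, good to about 4 mm: a listed point, or the origin of a listed thing).
The state is a dict: "time_s": time; "joint_positions": joint angles; "qvel": joint speeds; "tau": joint torques, N m; "position": TCP position; "tcp_rot": TCP orientation; "force": force on the tool from outside, world axes, zero at the start; "moment": the same for the moment, N m; "opening": opening from 0.0 (shut) to 1.0 (fully open).
Only numpy, scipy, OpenCV 4.12 (cv2) and the standard library are available. Lean on these libraries where they do the work, as an engineer would, in place of code of your own. Each camera call takes 0.05 s, during which the arm holds its last target.

TASK

The carver who takes over is left-handed: move the four tools from the painted saddles on the dark board to the empty white rack, in reverse order, so that the tool now leftmost (as seen from the robot) lies rightmost in the rack, the second from the left lies second from the right, and so on. Lay each tool flat in its own pair of notches, one in each bar, along the rack's front-to-back direction and with the middle of its length midway between the two bars.

Things in the scene. Friction and masses are not known exactly. Their poses are not given: they have to be found in the camera images.
- board: Dark brown flat board, fixed, 170 (x) x 300 (y) x 8 mm, with four painted saddles in a row at y = -108, -36, +36, +108 mm, a tool in each, along x. Origin: centre of the underside, on the table; y runs along the row to the robot's left, x away from the robot (turned at most 9 degrees, as is the rack). A tall cabinet stands behind, from world x = 0.65 m: carry tools straight across.
- rack: Rack, fixed, empty: white base 170 (x) x 300 (y) x 8 mm, two pale wooden bars along y at x = -70 and +70 mm, 12 mm thick, free between them. Each bar has four 50 mm notches centred at y = -108, -36, +36, +108 mm; notch floors 26 mm, lips 34 mm above the table. Origin: centre of the underside, on the table; y along the row to the robot's left, x away from the robot.
- red_gouge: Gouge with dark red-brown handle and steel blade, 225 mm long, 0.11 kg. Starts in the blue saddle, handle towards the robot. Origin: mid-length, mid-width, at the underside (26 mm above the table at start); y axis points along the tool to the handle's end, z up. Handle up to 27 mm wide, 26 high, from y = +4 to +112 mm; balances at about y = +45 mm, grip at +40.
- pale_gouge: Slender gouge with pale yellow wooden handle and steel blade, 235 mm long, 0.11 kg. Starts in the yellow saddle, handle towards the robot. Origin: mid-length, mid-width, at the underside (26 mm above the table at start); y axis points along the tool to the handle's end, z up. Handle up to 25 mm wide, 24 high, from y = +5 to +118 mm; balances at about y = +45 mm, grip at +40.
- big_chisel: Heavy chisel, the stoutest tool: thick pale handle, broad steel socket and blade, 281 mm long, 0.4 kg. Starts in the green saddle, handle towards the robot. Origin: mid-length, mid-width, at the underside (26 mm above the table at start); y axis points along the tool to the handle's end, z up. Handle 37 mm wide, 36 high, from y = -6 to +140 mm; balances at about y = +45 mm, grip at +40.
- brush: Flat brush, thin red handle, grey ferrule, pale bristles, 193 mm long, 0.04 kg. Starts in the white saddle, handle towards the robot. Origin: mid-length, mid-width, at the underside (26 mm above the table at start); y axis points along the tool to the handle's end, z up. Handle up to 16 mm wide, 13 high, from y = -34 to +96 mm; ferrule and bristles 24 mm wide; grip near y = -15 mm.
- saddle_blue: Blue-painted saddle fixed on the board, in which the dark red gouge starts. 152 (x) x 64 (y) x 26 mm: two bars 12 mm thick at x = -70 and +70 mm, each with one 50 mm notch (floor 18 mm, lips 26 mm above its underside). Origin: centre of its underside, on the board's top; axes as the board's.
- saddle_yellow: Yellow-painted saddle fixed on the board, in which the pale gouge starts. 152 (x) x 64 (y) x 26 mm: two bars 12 mm thick at x = -70 and +70 mm, each with one 50 mm notch (floor 18 mm, lips 26 mm above its underside). Origin: centre of its underside, on the board's top; axes as the board's.
- saddle_green: Green-painted saddle fixed on the board, in which the heavy chisel starts. 152 (x) x 64 (y) x 26 mm: two bars 12 mm thick at x = -70 and +70 mm, each with one 50 mm notch (floor 18 mm, lips 26 mm above its underside). Origin: centre of its underside, on the board's top; axes as the board's.
- saddle_white: White-painted saddle fixed on the board, in which the red brush starts. 152 (x) x 64 (y) x 26 mm: two bars 12 mm thick at x = -70 and +70 mm, each with one 50 mm notch (floor 18 mm, lips 26 mm above its underside). Origin: centre of its underside, on the board's top; axes as the board's.

How it is judged (in metres and radians):
At the end, for the whole second after the job is handed in: Each tool's origin, in the rack's frame: within 13 mm of y = -s, where s is its saddle's y on the board; x within 15 mm of 0; z 20 to 32 mm. Each tool is level within 0.12 rad, lengthwise within 0.2 rad of the rack's x axis, at rest and released (((y of saddle_blue in the frame of board between -0.128 and -0.088 m and y of red_gouge in the frame of rack between 0.095 and 0.121 m) or (y of saddle_blue in the frame of board between -0.056 and -0.016 m and y of red_gouge in the frame of rack between 0.023 and 0.049 m) or (y of saddle_blue in the frame of board between 0.016 and 0.056 m and y of red_gouge in the frame of rack between -0.049 and -0.023 m) or (y of saddle_blue in the frame of board between 0.088 and 0.128 m and y of red_gouge in the frame of rack between -0.121 and -0.095 m)) and x of red_gouge in the frame of rack between -0.015 and 0.015 m and z of red_gouge in the frame of rack between 0.02 and 0.032 m and angle between red_gouge's own y axis and vertical between 1.45 and 1.69 rad and angle between the y axis of each of red_gouge, pale_gouge, big_chisel, brush and the x axis of rack, either way round below 0.2 rad and linear speed of each of red_gouge, pale_gouge, big_chisel, brush below 0.02 m/s and angular speed of each of red_gouge, pale_gouge, big_chisel, brush below 0.2 rad/s and ((y of saddle_yellow in the frame of board between -0.128 and -0.088 m and y of pale_gouge in the frame of rack between 0.095 and 0.121 m) or (y of saddle_yellow in the frame of board between -0.056 and -0.016 m and y of pale_gouge in the frame of rack between 0.023 and 0.049 m) or (y of saddle_yellow in the frame of board between 0.016 and 0.056 m and y of pale_gouge in the frame of rack between -0.049 and -0.023 m) or (y of saddle_yellow in the frame of board between 0.088 and 0.128 m and y of pale_gouge in the frame of rack between -0.121 and -0.095 m)) and x of pale_gouge in the frame of rack between -0.015 and 0.015 m and z of pale_gouge in the frame of rack between 0.02 and 0.032 m and angle between pale_gouge's own y axis and vertical between 1.45 and 1.69 rad and ((y of saddle_green in the frame of board between -0.128 and -0.088 m and y of big_chisel in the frame of rack between 0.095 and 0.121 m) or (y of saddle_green in the frame of board between -0.056 and -0.016 m and y of big_chisel in the frame of rack between 0.023 and 0.049 m) or (y of saddle_green in the frame of board between 0.016 and 0.056 m and y of big_chisel in the frame of rack between -0.049 and -0.023 m) or (y of saddle_green in the frame of board between 0.088 and 0.128 m and y of big_chisel in the frame of rack between -0.121 and -0.095 m)) and x of big_chisel in the frame of rack between -0.015 and 0.015 m and z of big_chisel in the frame of rack between 0.02 and 0.032 m and angle between big_chisel's own y axis and vertical between 1.45 and 1.69 rad and ((y of saddle_white in the frame of board between -0.128 and -0.088 m and y of brush in the frame of rack between 0.095 and 0.121 m) or (y of saddle_white in the frame of board between -0.056 and -0.016 m and y of brush in the frame of rack between 0.023 and 0.049 m) or (y of saddle_white in the frame of board between 0.016 and 0.056 m and y of brush in the frame of rack between -0.049 and -0.023 m) or (y of saddle_white in the frame of board between 0.088 and 0.128 m and y of brush in the frame of rack between -0.121 and -0.095 m)) and x of brush in the frame of rack between -0.015 and 0.015 m and z of brush in the frame of rack between 0.02 and 0.032 m and angle between brush's own y axis and vertical between 1.45 and 1.69 rad); the robot touches nothing.
It also fails if it takes over 99 s, if anything falls off the work surface, if the arm or the gripper's body presses on something with over 40 N, if the wrist force passes 120 N, or if a joint passes its speed limit or range.

## Working session

There is one attempt and no reset: what is moved stays moved. The work goes in short steps, Python scripts to look and compute and a tool call to move; the robot and the scene stay as the last step left them, time stands still between calls to the robot, and variables do not carry over. Pictures are saved under pics/ and viewed, and the job is handed in when it is done.

Besides the shell and the picture viewer there is one more tool, called as name([rows], argument=value, ...), one row to a line, values as JSON. jog_arm: Moves the arm, as the interface text tells. Its arguments: {"type":"object","properties":{"steps":{"type":"array","items":{"type":"object","properties":{"fingers":{"type":"number"},"delta_pos":{"type":"array","items":{"type":"number"}},"turn":{"type":"number"}}}}},"required":["steps"]}

```bash
mkdir -p pics; ls
python3 - <<'E'
from rig import *
import cv2,numpy as np
s=read_state(); print({k:np.round(v,3).tolist() for k,v in s.items()})
for n in ["scene","top","wrist"]:
    im=capture(n); cv2.imwrite(f"pics/{n}0.png",im[:,:,::-1])
    print(n,{k:np.round(v,4).tolist() for k,v in camera_info(n).items()})
E
```

```text
pics
{'time_s': 0.0, 'joint_positions': [55.493, 30.28, 82.156, -0.001, 67.688, -10.228], 'qvel': [-0.04, -0.025, -0.051, 0.009, 0.025, 0.028], 'tau': [0.0, -44.005, -17.659, 0.063, 0.058, -0.0], 'position': [0.257, 0.569, 0.239], 'tcp_rot': [[0.411, -0.001, -0.912], [0.912, -0.002, 0.411], [-0.002, -1.0, 0.0]], 'force': [-0.201, 0.069, -0.102], 'moment': [0.037, -0.026, -0.005], 'opening': 1.001}
scene {'fov_y': 54.5476, 'cx': 323.1992, 'cy': 203.9368, 'k1': -0.0046, 'view': [[0.7084, -0.7058, -0.0013, -0.3542], [-0.3803, -0.3801, -0.8431, 0.2072], [0.5946, 0.5977, -0.5377, 0.7104], [0.0, 0.0, 0.0, 1.0]]}
top {'fov_y': 46.0687, 'cx': 325.6637, 'cy': 198.7283, 'k1': 0.0148, 'view': [[0.0129, -0.9999, -0.0008, -0.0545], [-0.9737, -0.0124, -0.2274, 0.4964], [0.2273, 0.0037, -0.9738, 1.166], [0.0, 0.0, 0.0, 1.0]]}
wrist {'fov_y': 65.1646, 'cx': 320.6486, 'cy': 199.0008, 'k1': -0.0608, 'tool_from_camera': [[1.0, -0.001, 0.0008, -0.0], [-0.0011, -0.2808, 0.9598, -0.1452], [-0.0008, -0.9598, -0.2808, 0.0769], [0.0, 0.0, 0.0, 1.0]]}
```

View pics/top0.png

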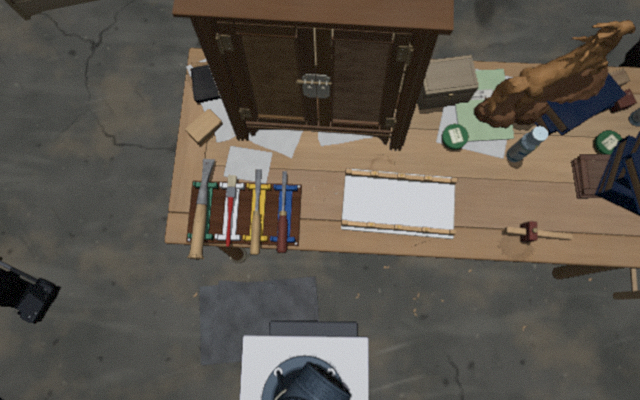

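View pics/scene0.png

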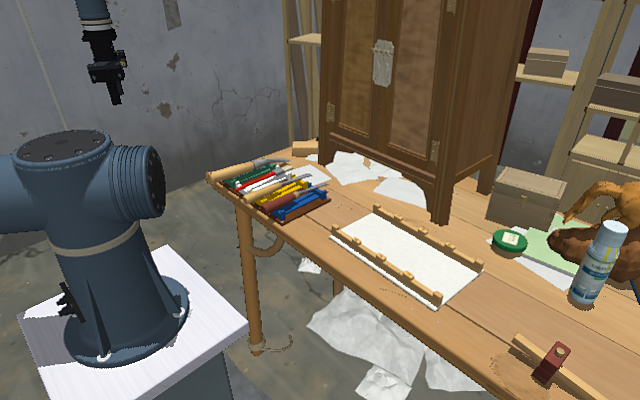

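View pics/wrist0.png

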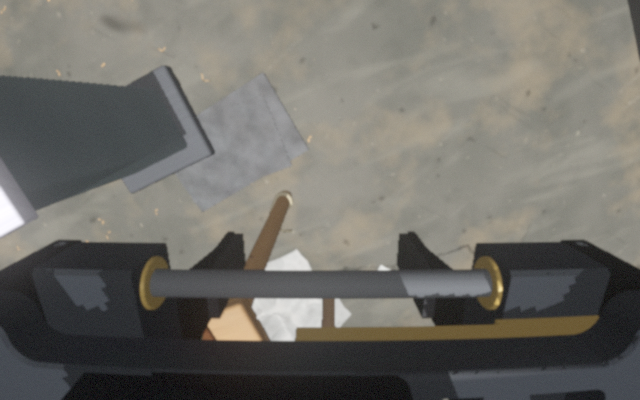

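```bash
cat > h.py <<'E'
from rig import *
import cv2,numpy as np
def cam(n):
    c=camera_info(n); f=200/np.tan(np.radians(c["fov_y"]/2))
    if n=="wrist":
        s=read_state(); T=np.eye(4); T[:3,:3]=s["tcp_rot"]; T[:3,3]=s["position"]
        V=np.linalg.inv(T@np.array(c["tool_from_camera"]))
    else: V=np.array(c["view"])
    return f,c["cx"],c["cy"],c["k1"],V
def proj(C,P):
    f,cx,cy,k,V=C; P=np.atleast_2d(P); q=P@V[:3,:3].T+V[:3,3]
    s=q[:,:2]/q[:,2:]; r2=(s**2).sum(1,keepdims=True)
    return s*(1+k*r2)*f+[cx,cy]
def back(C,uv,z):
    f,cx,cy,k,V=C; uv=np.atleast_2d(uv).astype(float); d=(uv-[cx,cy])/f; s=d.copy()
    for _ in range(20): s=d/(1+k*(s**2).sum(1,keepdims=True))
    R=V[:3,:3]; o=-R.T@V[:3,3]; D=np.c_[s,np.ones(len(s))]@R
    return o+D*((z-o[2])/D[:,2])[:,None]
E
python3 - <<'E'
from h import *
im=capture("top")
C=cam("top")
for t in ["board","rack","red_gouge","pale_gouge","big_chisel","brush","saddle_blue","saddle_yellow","saddle_green","saddle_white"]:
    r=tip_of(t,"top"); print(t,[(np.round(x["position"],3).tolist(),round(x["confidence"],2)) for x in r][:2])
c=im[140:270,170:320,::-1]; cv2.imwrite("pics/tA.png",cv2.resize(c,None,fx=5,fy=4.5 if 0 else 4.6,interpolation=cv2.INTER_CUBIC))
c=im[150:250,330:470,::-1]; cv2.imwrite("pics/tB.png",cv2.resize(c,None,fx=5,fy=5,interpolation=cv2.INTER_CUBIC))
E
```

```text
board [([0.472, 0.17, 0.0], 0.66)]
rack [([0.496, -0.244, -0.005], 0.9)]
red_gouge [([0.47, 0.062, 0.023], 0.92)]
pale_gouge [([0.469, 0.136, 0.026], 0.66), ([0.464, 0.135, 0.006], 0.32)]
big_chisel [([0.477, 0.284, 0.023], 0.64)]
brush [([0.471, 0.203, 0.022], 0.67)]
saddle_blue [([0.464, 0.063, 0.01], 0.56)]
saddle_yellow [([0.464, 0.133, 0.009], 0.77)]
saddle_green [([0.47, 0.278, 0.005], 0.84), ([0.479, 0.284, 0.024], 0.34)]
saddle_white [([0.47, 0.209, 0.01], 0.74)]
```

View pics/tA.png

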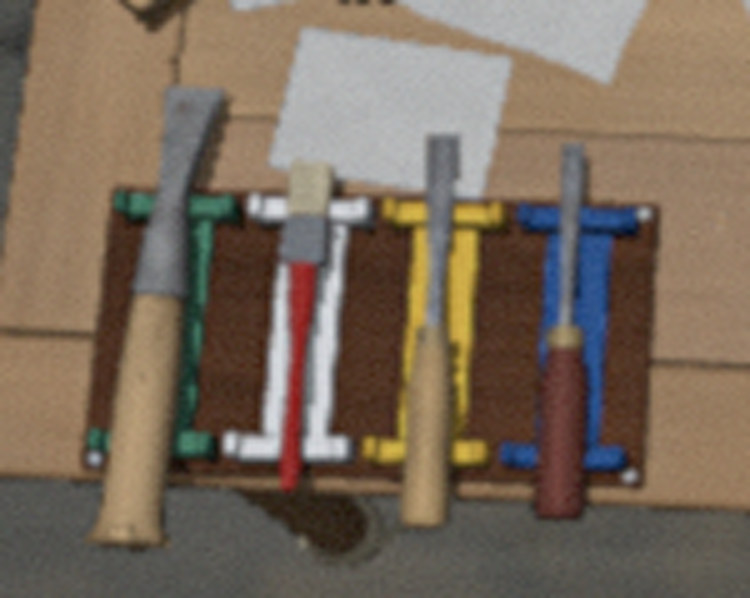

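View pics/tB.png

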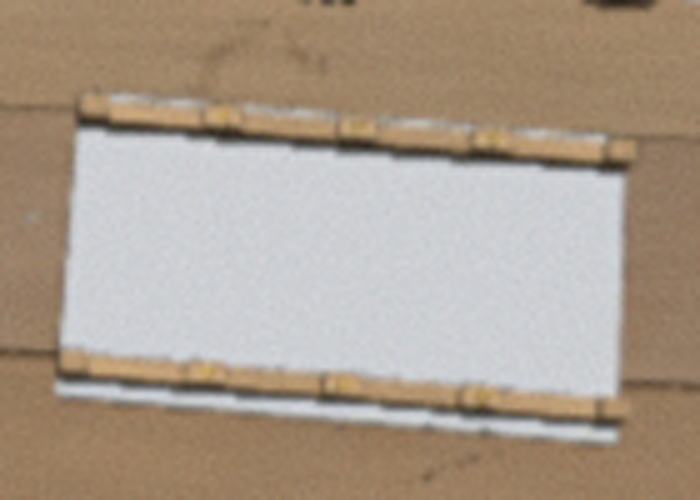

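```bash
cat > fit.py <<'E'
from h import *
from scipy.optimize import least_squares
C=cam("top")
def fit(uv,M,x0):
    M=np.array(M,float)
    def w(p): c,s=np.cos(p[2]),np.sin(p[2]); return np.c_[p[0]+c*M[:,0]-s*M[:,1],p[1]+s*M[:,0]+c*M[:,1],M[:,2]]
    r=least_squares(lambda p:(proj(C,w(p))-uv).ravel(),x0,loss="soft_l1")
    return r.x,np.round(r.fun.reshape(-1,2),1).tolist()
uv=np.array([(113,188),(655,207),(640,485),(85,465)])/[5,4.6]+[170,140]
p,e=fit(uv,[(.085,.15,.008),(.085,-.15,.008),(-.085,-.15,.008),(-.085,.15,.008)],[.47,.17,0]); print("board",p,np.degrees(p[2]),e)
# rack block top-centres
b=np.array([(93,100),(222,110),(358,121),(491,133),(621,144),(73,353),(207,366),(342,379),(480,391),(615,404)])
# base front corners
b2=np.array([(57,390),(618,438)])
M=[(x+.0,y,.034) for x in(.07,-.07) for y in(.1415,.072,0,-.072,-.1415)]
M2=[(-.085,.15,.008),(-.085,-.15,.008)]
p,e=fit(np.r_[b,b2]/5+[330,150],M+M2,[.49,-.24,0]); print("rack",p,np.degrees(p[2]),e)
E
python3 fit.py
```

```text
board [ 0.46759868  0.16952532 -0.02563656] -1.4688664847311506 [[-0.4, -0.9], [0.9, -0.9], [0.7, 0.7], [-1.5, 0.8]]
rack [ 0.50238504 -0.24498073 -0.07524089] -4.310985436459666 [[0.2, -0.1], [0.2, 0.1], [-0.2, 0.1], [0.1, 0.0], [0.2, -0.0], [0.1, 0.4], [-0.3, 0.1], [0.2, -0.1], [0.2, -0.1], [-0.0, -0.4], [-0.7, -0.0], [-0.2, 0.2]]
```

jog_arm([
  {"delta_pos":[273,-400,-20],"turn":22.8,"fingers":100},
  {"delta_pos":[273,-400,-20],"turn":22.8,"fingers":100},
  {"delta_pos":[273,-400,-20],"turn":22.8,"fingers":100},
  {"delta_pos":[273,-400,-20],"turn":22.8,"fingers":100},
  {"delta_pos":[273,-400,-20],"turn":22.8,"fingers":100},
  {"delta_pos":[273,-400,-20],"turn":22.8,"fingers":100},
  {"delta_pos":[273,-400,-20],"turn":22.8,"fingers":100},
  {"delta_pos":[273,-400,-20],"turn":22.8,"fingers":100},
  {"delta_pos":[273,-400,-20],"turn":22.8,"fingers":100},
  {"delta_pos":[273,-400,-20],"turn":22.8,"fingers":100},
  {"delta_pos":[273,-400,-20],"turn":22.8,"fingers":100},
  {"delta_pos":[273,-400,-20],"turn":22.8,"fingers":100},
  {"delta_pos":[273,-400,-20],"turn":22.8,"fingers":100},
  {"delta_pos":[273,-400,-20],"turn":22.8,"fingers":100},
  {"delta_pos":[273,-400,-20],"turn":22.8,"fingers":100},
  {"delta_pos":[273,-400,-20],"turn":22.8,"fingers":100},
])

```text
time_s: 2.03
position: [0.529, 0.1707, 0.2195]
tcp_rot: [[0.025, -0.001, -1.0], [1.0, 0.0, 0.025], [0.0, -1.0, 0.001]]
force: [0.0, 0.2, -0.7]
opening: 0.997
```

Run:
```python
from h import *
s=read_state(); print(s["position"],s["tcp_rot"],s["time_s"])
im=capture("wrist"); cv2.imwrite("pics/w1.png",im[:,:,::-1])
```

```text
[0.52901112 0.17065349 0.21952087] [[ 2.46461232e-02 -8.62616205e-04 -9.99695866e-01]
 [ 9.99696209e-01  2.63548050e-04  2.46459042e-02]
 [ 2.42207940e-04 -9.99999593e-01  8.68849587e-04]] 2.0333
```

View pics/w1.png

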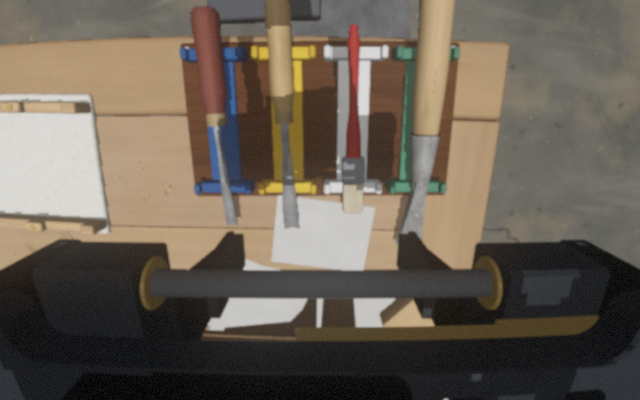

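```bash
cat > ov.py <<'E'
from h import *
import sys
def fr(p,M):
    M=np.array(M,float); c,s=np.cos(p[2]),np.sin(p[2]); return np.c_[p[0]+c*M[:,0]-s*M[:,1],p[1]+s*M[:,0]+c*M[:,1],M[:,2]]
E
python3 - <<'E'
from ov import *
C=cam("wrist"); im=capture("wrist"); S=2
v=cv2.resize(im[:250,160:480,::-1],None,fx=2.5,fy=2.4,interpolation=cv2.INTER_CUBIC)
def d(uv): return ((uv-[160,0])*[2.5,2.4]).astype(np.int32)
p=(0.4676,.1695,-.0256)
cv2.polylines(v,[d(proj(C,fr(p,[(.085,.15,.008),(.085,-.15,.008),(-.085,-.15,.008),(-.085,.15,.008)])))],True,(0,255,255),1)
for s in(-.108,-.036,.036,.108):
  for x in(-.07,.07):
    for a,b in((-.032,-.025),(.025,.032)):
      cv2.polylines(v,[d(proj(C,fr(p,[(x-.006,s+a,.034),(x+.006,s+a,.034),(x+.006,s+b,.034),(x-.006,s+b,.034)])))],True,(255,0,255),1)
cv2.imwrite("pics/w1o.png",v)
hh={"red_gouge":.013,"pale_gouge":.012,"big_chisel":.018,"brush":.0065}
for t in hh:
    r=trace(t,"wrist")
    m=r[0]["mask"].copy(); m[235:]=0
    ys,xs=np.nonzero(m); W=back(C,np.c_[xs,ys],.026+hh[t])[:,:2]
    c=W.mean(0); w,V=np.linalg.eigh(np.cov((W-c).T)); ax=V[:,1]*np.sign(V[0,1])
    q=(W-c)@ax
    # handle centreline
    mid=[]
    for lo in np.arange(q.min(),q.max(),.02):
        k=(q>lo)&(q<lo+.02); mid.append((np.round(W[k].mean(0),4).tolist()))
    q2=tip_of(t,"wrist")
    print(t,round(r[0]["confidence"],2),len(xs),ys.min(),ys.max(),"yaw",np.degrees(np.arctan2(ax[1],ax[0])).round(2),"ends",(c+ax*q.min()).round(4),(c+ax*q.max()).round(4),"len",round(np.ptp(q),3),[x["position"] for x in q2][:1]); print(mid)
E
```

```text
red_gouge 0.67 3970 6 225 yaw 1.43 ends [0.354 0.064] [0.5752 0.0695] len 0.221 [[0.4684, 0.0672, 0.0208]]
[[0.3647, 0.0644], [0.3838, 0.0653], [0.4038, 0.0655], [0.4241, 0.0656], [0.4434, 0.0654], [0.4618, 0.0658], [0.4836, 0.066], [0.5045, 0.0673], [0.5247, 0.0685], [0.5442, 0.0693], [0.5637, 0.0703], [0.5744, 0.071]]
pale_gouge 0.91 4106 0 227 yaw 0.6 ends [0.3515 0.1338] [0.5798 0.1362] len 0.228 [[0.4696, 0.1345, 0.0217]]
[[0.3616, 0.1339], [0.3814, 0.1342], [0.4014, 0.1344], [0.4215, 0.1345], [0.4411, 0.1347], [0.4603, 0.1346], [0.4814, 0.1346], [0.5019, 0.1352], [0.522, 0.1354], [0.5417, 0.1356], [0.5616, 0.1364], [0.5757, 0.1365]]
big_chisel 0.75 6496 0 234 yaw -3.18 ends [0.3551 0.2841] [0.5889 0.2711] len 0.234 [[0.4769, 0.2783, 0.0224]]
[[0.3652, 0.2829], [0.385, 0.2823], [0.405, 0.2813], [0.4249, 0.2805], [0.4448, 0.2791], [0.4648, 0.2784], [0.4847, 0.2777], [0.5046, 0.2772], [0.5244, 0.2759], [0.5449, 0.2736], [0.5649, 0.271], [0.5809, 0.269]]
brush 0.57 2633 24 212 yaw -0.33 ends [0.3736 0.2067] [0.5655 0.2056] len 0.192 [[0.4675, 0.2051, 0.026]]
[[0.3848, 0.2063], [0.4029, 0.2066], [0.4235, 0.2067], [0.4436, 0.2061], [0.4643, 0.206], [0.4835, 0.206], [0.5046, 0.2067], [0.5236, 0.2054], [0.5435, 0.2052], [0.5596, 0.2061]]
```

View pics/w1o.png

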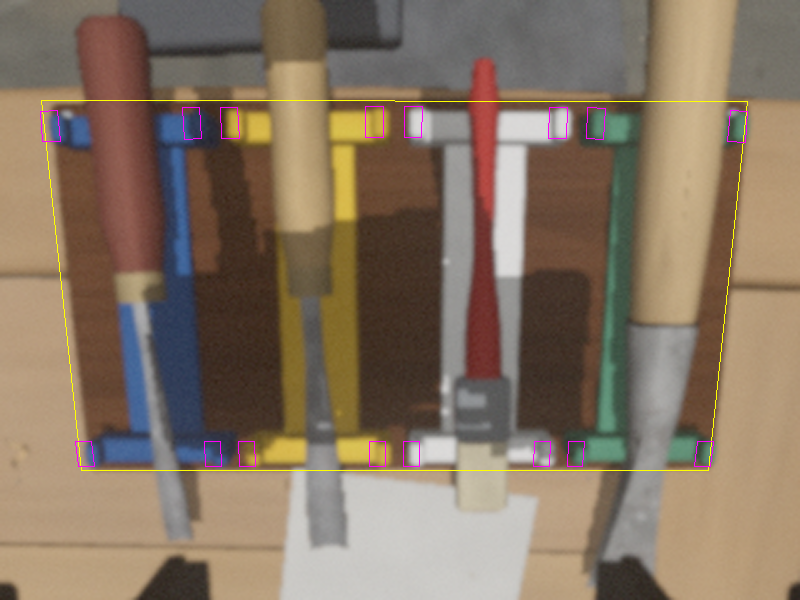

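Run:
```python
from h import *
C=cam("top")
for n,a,b,zh,L in[("chisel",(130,540),(195,88),.044,.281),("brush",(288,487),(312,162),.0325,.193),("pale",(423,523),(443,135),.038,.235),("red",(557,516),(572,145),.039,.225)]:
    P=back(C,np.array(a)/[5,4.6]+[170,140],zh)[0];Q=back(C,np.array(b)/[5,4.6]+[170,140],.032)[0]
    print(n,P.round(3),Q.round(3),np.linalg.norm(Q-P).round(3),L,((P+Q)/2).round(3),np.degrees(np.arctan2(*(Q-P)[1::-1])).round(1))
```

```text
chisel [0.342 0.281 0.044] [0.609 0.269 0.032] 0.267 0.281 [0.476 0.275 0.038] -2.5
brush [0.374 0.205 0.032] [0.565 0.203 0.032] 0.19 0.193 [0.469 0.204 0.032] -0.4
pale [0.354 0.133 0.038] [0.582 0.134 0.032] 0.228 0.235 [0.468 0.133 0.035] 0.2
red [0.359 0.064 0.039] [0.577 0.064 0.032] 0.218 0.225 [0.468 0.064 0.035] 0.0
```

jog_arm([
  {"delta_pos":[-102,-104,-90],"turn":2,"fingers":60},
  {"delta_pos":[-102,-104,-90],"turn":2,"fingers":60},
  {"delta_pos":[-102,-104,-90],"turn":2,"fingers":60},
  {"delta_pos":[-102,-104,-90],"turn":2,"fingers":60},
  {"delta_pos":[-102,-104,-90],"turn":2,"fingers":60},
  {"delta_pos":[-102,-104,-90],"turn":2,"fingers":60},
  {"delta_pos":[-102,-104,-120],"turn":2,"fingers":60},
  {"delta_pos":[-102,-104,-120],"turn":2,"fingers":60},
])

```text
time_s: 3.2
position: [0.4286, 0.0658, 0.0974]
tcp_rot: [[-0.009, -0.002, -1.0], [1.0, 0.0, -0.009], [0.0, -1.0, 0.002]]
force: [-1.1, -0.4, -0.7]
opening: 0.606
```

Run:
```python
from h import *
s=read_state(); print(s["position"],s["opening"],s["time_s"])
im=capture("wrist"); cv2.imwrite("pics/w2.png",im[:,:,::-1])
C=cam("wrist"); r=trace("red_gouge","wrist"); m=r[0]["mask"]; ys,xs=np.nonzero(m); W=back(C,np.c_[xs,ys],.039)
for lo in np.arange(.33,.46,.02):
    k=(W[:,0]>lo)&(W[:,0]<lo+.02); 
    if k.sum(): print(lo.round(2),W[k,1].mean().round(4),np.ptp(W[k,1]).round(4))
```

```text
[0.42858446 0.06581996 0.0974144 ] 0.6055107091299232 3.2
0.35 0.0647 0.0265
0.37 0.0646 0.0261
0.39 0.0649 0.0249
0.41 0.0651 0.0259
0.43 0.0653 0.026
0.45 0.0652 0.019
```

View pics/w2.png

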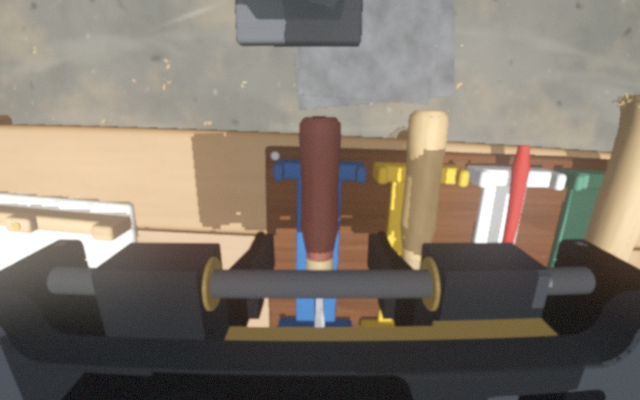

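jog_arm([
  {"delta_pos":[0,0,-30],"turn":0,"fingers":60},
  {"delta_pos":[0,0,-55],"turn":0,"fingers":60},
  {"delta_pos":[0,0,-62],"turn":0,"fingers":60},
  {"delta_pos":[0,0,-62],"turn":0,"fingers":60},
  {"delta_pos":[0,0,-62],"turn":0,"fingers":0},
  {"delta_pos":[0,0,-62],"turn":0,"fingers":0},
  {"delta_pos":[0,0,-62],"turn":0,"fingers":0},
  {"delta_pos":[0,0,-62],"turn":0,"fingers":0},
  {"delta_pos":[0,0,-62],"turn":0,"fingers":0},
  {"delta_pos":[0,0,-62],"turn":0,"fingers":0},
  {"delta_pos":[0,0,-62],"turn":0,"fingers":0},
  {"delta_pos":[0,0,-62],"turn":0,"fingers":0},
])

```text
time_s: 4.3
position: [0.4285, 0.0657, 0.0382]
tcp_rot: [[-0.009, 0.002, -1.0], [1.0, -0.0, -0.009], [-0.0, -1.0, -0.002]]
force: [-0.9, -0.6, 6.7]
opening: 0.292
```

jog_arm([
  {"delta_pos":[0,0,30],"turn":0,"fingers":0},
  {"delta_pos":[0,0,70],"turn":0,"fingers":0},
  {"delta_pos":[0,0,110],"turn":0,"fingers":0},
  {"delta_pos":[0,0,130],"turn":0,"fingers":0},
  {"delta_pos":[8,-40,130],"turn":-1,"fingers":0},
  {"delta_pos":[16,-80,130],"turn":-2,"fingers":0},
  {"delta_pos":[25,-120,130],"turn":-3,"fingers":0},
  {"delta_pos":[34,-160,130],"turn":-4,"fingers":0},
  {"delta_pos":[43,-200,130],"turn":-4.8,"fingers":0},
  {"delta_pos":[43,-200,130],"turn":-4.8,"fingers":0},
  {"delta_pos":[43,-200,130],"turn":-4.8,"fingers":0},
])

```text
time_s: 5.22
position: [0.4713, -0.1366, 0.1673]
tcp_rot: [[0.079, 0.0, -0.997], [0.997, -0.0, 0.079], [-0.0, -1.0, -0.0]]
force: [-0.5, 0.9, -1.0]
opening: 0.29
```

Run:
```python
from ov import *
s=read_state(); print(s["position"],s["opening"],s["time_s"])
im=capture("wrist"); C=cam("wrist")
v=im[:,:,::-1].copy()
p=(.5024,-.245,-.0752)
for s in(-.1415,-.072,0,.072,.1415):
  h=.011 if abs(s)<.1 else .0085
  for x in(-.07,.07):
      cv2.polylines(v,[np.int32(proj(C,fr(p,[(x-.006,s-h,.034),(x+.006,s-h,.034),(x+.006,s+h,.034),(x-.006,s+h,.034)])))],True,(255,0,255),1)
cv2.polylines(v,[np.int32(proj(C,fr(p,[(.085,.15,.008),(.085,-.15,.008),(-.085,-.15,.008),(-.085,.15,.008)])))],True,(0,255,255),1)
cv2.imwrite("pics/w3.png",v)
r=trace("red_gouge","wrist"); m=r[0]["mask"]; ys,xs=np.nonzero(m); W=back(C,np.c_[xs,ys],.039+.13)
for lo in np.arange(.33,.46,.02):
    k=(W[:,0]>lo)&(W[:,0]<lo+.02); 
    if k.sum(): print(lo.round(2),W[k,1].mean().round(4),np.ptp(W[k,1]).round(4))
```

```text
[ 0.47127141 -0.13662524  0.16731549] 0.29037841978274387 5.2167
0.39 -0.1298 0.0276
0.41 -0.1308 0.0281
0.43 -0.1323 0.0261
0.45 -0.134 0.0265
```

View pics/w3.png

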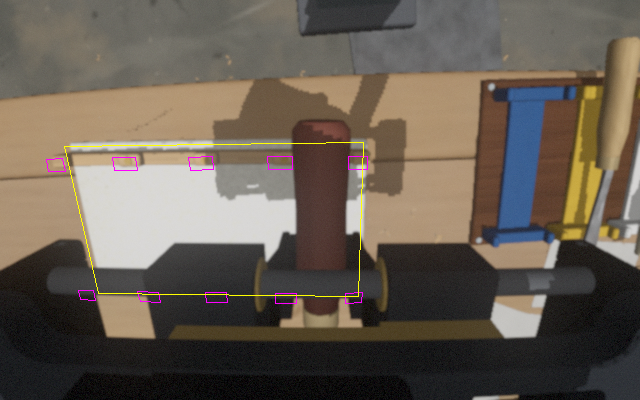

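Run:
```python
import cv2
v=cv2.imread("pics/w3.png"); cv2.imwrite("pics/w3z.png",cv2.resize(v[125:225,40:400],None,fx=2.2,fy=4,interpolation=cv2.INTER_CUBIC))
from h import *
im=capture("wrist")[:,:,::-1]; cv2.imwrite("pics/w3y.png",cv2.resize(im[125:225,40:400],None,fx=2.2,fy=4,interpolation=cv2.INTER_CUBIC))
```

```text
(no output)
```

View pics/w3z.png

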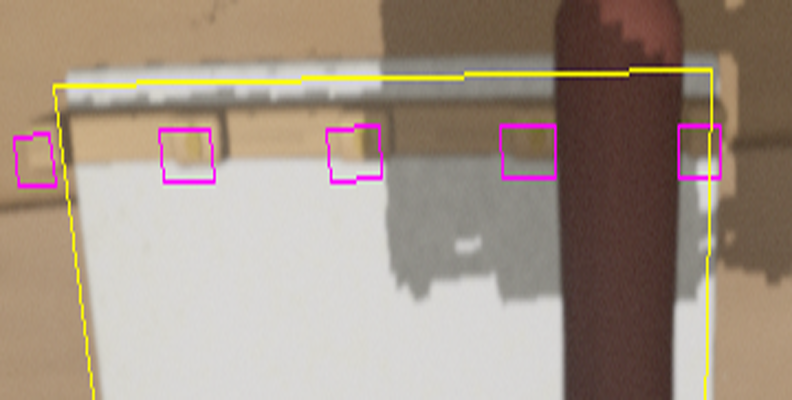

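View pics/w3y.png

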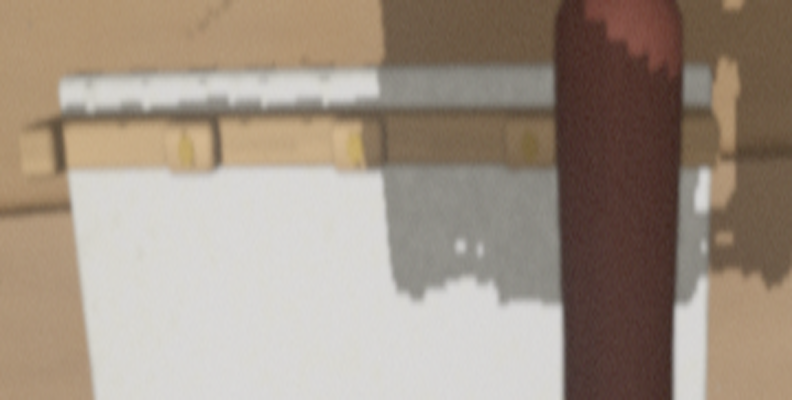

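jog_arm([
  {"delta_pos":[-1,1,-40],"turn":0,"fingers":0},
  {"delta_pos":[-1,1,-80],"turn":0,"fingers":0},
  {"delta_pos":[-1,1,-105],"turn":0,"fingers":0},
  {"delta_pos":[-1,1,-120],"turn":0,"fingers":0},
  {"delta_pos":[-1,1,-129],"turn":0,"fingers":0},
  {"delta_pos":[-1,1,-129],"turn":0,"fingers":0},
  {"delta_pos":[-1,1,-129],"turn":0,"fingers":0},
  {"delta_pos":[-1,1,-129],"turn":0,"fingers":0},
])

```text
time_s: 6.03
position: [0.4701, -0.1324, 0.039]
tcp_rot: [[0.073, 0.0, -0.997], [0.997, -0.0, 0.073], [-0.0, -1.0, -0.0]]
force: [-0.1, -0.2, -0.9]
opening: 0.291
```

jog_arm([
  {"delta_pos":[0,0,0],"turn":0,"fingers":60},
  {"delta_pos":[0,0,0],"turn":0,"fingers":60},
  {"delta_pos":[0,0,0],"turn":0,"fingers":60},
  {"delta_pos":[0,0,0],"turn":0,"fingers":60},
  {"delta_pos":[0,0,35],"turn":0,"fingers":60},
  {"delta_pos":[0,0,70],"turn":0,"fingers":60},
  {"delta_pos":[0,0,120],"turn":0,"fingers":60},
  {"delta_pos":[0,0,120],"turn":0,"fingers":60},
])

```text
time_s: 6.7
position: [0.4727, -0.1347, 0.1636]
tcp_rot: [[0.075, 0.009, -0.997], [0.997, -0.005, 0.074], [-0.004, -1.0, -0.009]]
force: [0.6, -0.8, -0.2]
opening: 0.6
```

```bash
cat > chk.py <<'E'
from ov import *
import sys
p=(.501,-.244,-.0752)
C=cam("top"); im=capture("top")
H={"red_gouge":(.013,.225),"pale_gouge":(.012,.235),"big_chisel":(.018,.281),"brush":(.0065,.193)}
for t in sys.argv[2:]:
    q=tip_of(t,"top"); 
    for x in q[:1]:
        d=np.array(x["position"])-[p[0],p[1],0]; c,s=np.cos(p[2]),np.sin(p[2])
        print(t,round(x["confidence"],2),np.round(x["position"],3),"rack",np.round([c*d[0]+s*d[1],-s*d[0]+c*d[1],d[2]],4))
v=im[:,:,::-1].copy()[140:260,320:480]
cv2.imwrite(f"pics/{sys.argv[1]}.png",cv2.resize(v,None,fx=4.5,fy=4.5,interpolation=cv2.INTER_CUBIC))
E
python3 chk.py c1 red_gouge
python3 - <<'E'
from h import *
im=capture("wrist"); cv2.imwrite("pics/w4.png",im[:,:,::-1])
E
```

```text
(no output)
```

View pics/c1.png

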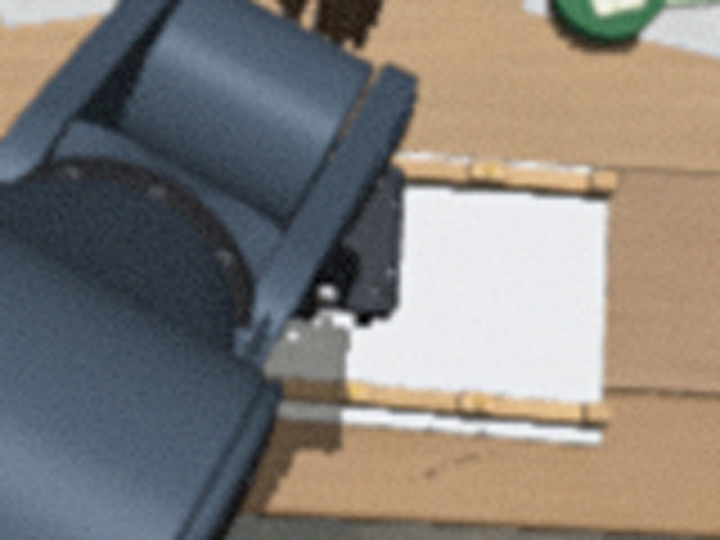

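View pics/w4.png

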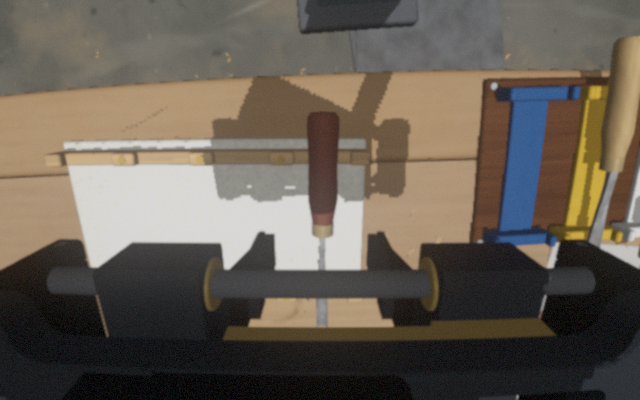

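jog_arm([
  {"delta_pos":[-6,40,0],"turn":1,"fingers":60},
  {"delta_pos":[-12,80,0],"turn":2,"fingers":60},
  {"delta_pos":[-18,120,0],"turn":3,"fingers":60},
  {"delta_pos":[-24,160,0],"turn":4,"fingers":60},
  {"delta_pos":[-30,200,0],"turn":4.9,"fingers":60},
  {"delta_pos":[-36,240,0],"turn":4.9,"fingers":60},
  {"delta_pos":[-42,267,-30],"turn":4.9,"fingers":60},
  {"delta_pos":[-42,267,-59],"turn":4.9,"fingers":60},
  {"delta_pos":[-42,267,-59],"turn":4.9,"fingers":60},
  {"delta_pos":[-42,267,-59],"turn":4.9,"fingers":60},
  {"delta_pos":[-42,267,-59],"turn":4.9,"fingers":60},
])

```text
time_s: 7.77
position: [0.4278, 0.1331, 0.0992]
tcp_rot: [[-0.01, -0.002, -1.0], [1.0, -0.0, -0.01], [-0.0, -1.0, 0.002]]
force: [0.1, 0.3, -0.0]
opening: 0.6
```

```bash
cat > look.py <<'E'
from h import *
import sys
t,z,n=sys.argv[1],float(sys.argv[2]),sys.argv[3]
s=read_state(); print(s["position"],s["opening"],s["time_s"])
im=capture("wrist"); C=cam("wrist"); r=trace(t,"wrist")
v=im[:,:,::-1].copy()
if r:
    m=r[0]["mask"]; ys,xs=np.nonzero(m); W=back(C,np.c_[xs,ys],z); v[m]=v[m]//2+[0,100,0]
    for lo in np.arange(.31,.62,.02):
        k=(W[:,0]>lo)&(W[:,0]<lo+.02)
        if k.sum()>20: print(lo.round(2),W[k,1].mean().round(4),np.ptp(W[k,1]).round(4))
    print("x range",W[:,0].min(),W[:,0].max(),r[0]["confidence"])
cv2.imwrite(f"pics/{n}.png",v)
E
python3 look.py pale_gouge .038 w5; python3 chk.py c2 red_gouge
```

```text
[0.42782324 0.13313766 0.09921859] 0.5999136127185865 7.7667
0.35 0.1337 0.0247
0.37 0.1339 0.0248
0.39 0.134 0.0248
0.41 0.1343 0.024
0.43 0.134 0.0234
0.45 0.1345 0.0184
0.49 0.1344 0.0102
0.51 0.1344 0.011
x range 0.3523710901247604 0.518207929865294 0.61
red_gouge 0.68 [ 0.514 -0.137  0.02 ] rack [0.0044 0.1076 0.0205]
```

View pics/c2.png

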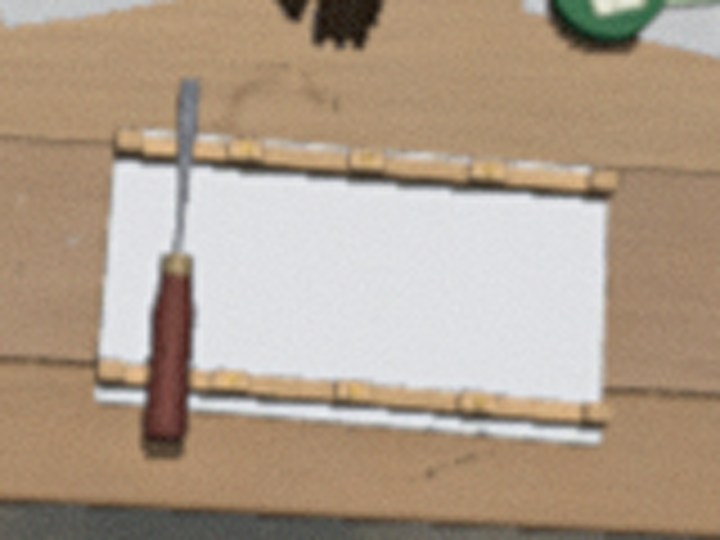

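View pics/w5.png

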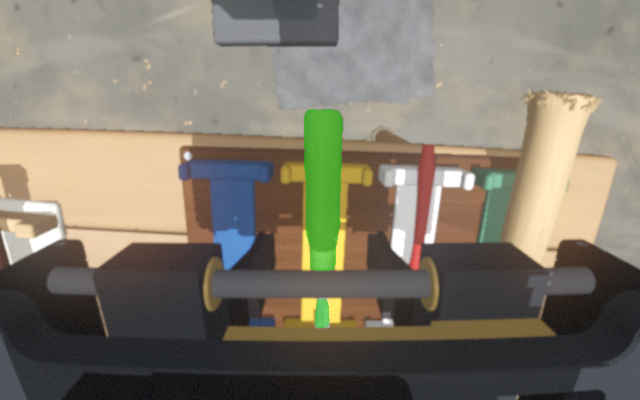

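jog_arm([
  {"delta_pos":[0,0,-30],"turn":0,"fingers":60},
  {"delta_pos":[0,0,-55],"turn":0,"fingers":60},
  {"delta_pos":[0,0,-63],"turn":0,"fingers":60},
  {"delta_pos":[0,0,-63],"turn":0,"fingers":60},
  {"delta_pos":[0,0,-63],"turn":0,"fingers":0},
  {"delta_pos":[0,0,-63],"turn":0,"fingers":0},
  {"delta_pos":[0,0,-63],"turn":0,"fingers":0},
  {"delta_pos":[0,0,-63],"turn":0,"fingers":0},
  {"delta_pos":[0,0,-63],"turn":0,"fingers":0},
  {"delta_pos":[0,0,-63],"turn":0,"fingers":0},
  {"delta_pos":[0,0,-63],"turn":0,"fingers":0},
  {"delta_pos":[0,0,-33],"turn":0,"fingers":0},
  {"delta_pos":[0,0,7],"turn":0,"fingers":0},
  {"delta_pos":[0,0,47],"turn":0,"fingers":0},
  {"delta_pos":[0,0,67],"turn":0,"fingers":0},
  {"delta_pos":[0,0,67],"turn":0,"fingers":0},
])

```text
time_s: 9.3
position: [0.4306, 0.134, 0.1705]
tcp_rot: [[-0.011, 0.009, -1.0], [1.0, 0.001, -0.011], [0.0, -1.0, -0.009]]
force: [0.8, 0.3, -1.4]
opening: 0.268
```

jog_arm([
  {"delta_pos":[4,-40,0],"turn":-0.6,"fingers":0},
  {"delta_pos":[8,-80,0],"turn":-1.2,"fingers":0},
  {"delta_pos":[12,-120,0],"turn":-1.8,"fingers":0},
  {"delta_pos":[16,-160,0],"turn":-2.4,"fingers":0},
  {"delta_pos":[20,-200,0],"turn":-3,"fingers":0},
  {"delta_pos":[24,-240,0],"turn":-3.6,"fingers":0},
  {"delta_pos":[28,-280,0],"turn":-4.2,"fingers":0},
  {"delta_pos":[32,-315,0],"turn":-4.9,"fingers":0},
  {"delta_pos":[35,-339,0],"turn":-4.9,"fingers":0},
  {"delta_pos":[35,-339,0],"turn":-4.9,"fingers":0},
  {"delta_pos":[35,-339,0],"turn":-4.9,"fingers":0},
  {"delta_pos":[35,-339,-40],"turn":-4.9,"fingers":0},
  {"delta_pos":[35,-339,-80],"turn":-4.9,"fingers":0},
  {"delta_pos":[35,-339,-105],"turn":-4.9,"fingers":0},
  {"delta_pos":[35,-339,-120],"turn":-4.9,"fingers":0},
  {"delta_pos":[35,-339,-129],"turn":-4.9,"fingers":0},
  {"delta_pos":[35,-339,-129],"turn":-4.9,"fingers":0},
  {"delta_pos":[35,-339,-129],"turn":-4.9,"fingers":0},
  {"delta_pos":[35,-339,-129],"turn":-4.9,"fingers":0},
])

```text
time_s: 10.88
position: [0.4628, -0.2042, 0.0375]
tcp_rot: [[0.073, -0.001, -0.997], [0.997, 0.001, 0.073], [0.0, -1.0, 0.001]]
force: [-0.5, -0.7, -1.3]
opening: 0.267
```

jog_arm([
  {"delta_pos":[0,0,0],"turn":0,"fingers":60},
  {"delta_pos":[0,0,0],"turn":0,"fingers":60},
  {"delta_pos":[0,0,0],"turn":0,"fingers":60},
  {"delta_pos":[0,0,0],"turn":0,"fingers":60},
  {"delta_pos":[0,0,35],"turn":0,"fingers":60},
  {"delta_pos":[0,0,70],"turn":0,"fingers":60},
  {"delta_pos":[0,0,110],"turn":0,"fingers":60},
  {"delta_pos":[2,40,120],"turn":0,"fingers":60},
  {"delta_pos":[4,80,120],"turn":1,"fingers":60},
  {"delta_pos":[6,120,120],"turn":2,"fingers":60},
  {"delta_pos":[8,160,120],"turn":3,"fingers":60},
  {"delta_pos":[10,200,120],"turn":4,"fingers":60},
  {"delta_pos":[12,240,120],"turn":4,"fingers":60},
  {"delta_pos":[14,280,120],"turn":4,"fingers":60},
  {"delta_pos":[16,320,120],"turn":4,"fingers":60},
  {"delta_pos":[18,360,120],"turn":4,"fingers":60},
  {"delta_pos":[21,400,110],"turn":4,"fingers":60},
  {"delta_pos":[21,411,75],"turn":4,"fingers":60},
  {"delta_pos":[21,411,62],"turn":4,"fingers":60},
  {"delta_pos":[21,411,62],"turn":4,"fingers":60},
])

```text
time_s: 12.55
position: [0.4814, 0.2065, 0.0969]
tcp_rot: [[0.002, -0.006, -1.0], [1.0, -0.001, 0.002], [-0.001, -1.0, 0.006]]
force: [0.3, 0.3, 0.1]
opening: 0.602
```

```bash
python3 look.py brush .0325 w6; python3 chk.py c3 red_gouge pale_gouge
```

```text
[0.4814177  0.20652028 0.09689802] 0.6023876997210904 12.55
0.37 0.2059 0.0115
0.39 0.2058 0.0129
0.41 0.2057 0.0106
0.43 0.2054 0.0096
0.45 0.2053 0.012
0.47 0.2051 0.0152
0.49 0.2052 0.0237
0.51 0.2049 0.024
0.53 0.2034 0.0234
0.55 0.2048 0.0244
x range 0.37479764010954664 0.5698021739899823 0.86
red_gouge 0.68 [ 0.514 -0.142  0.023] rack [0.0055 0.1029 0.0226]
pale_gouge 0.8 [ 0.503 -0.21   0.027] rack [-0.0003  0.0336  0.0269]
```

View pics/c3.png

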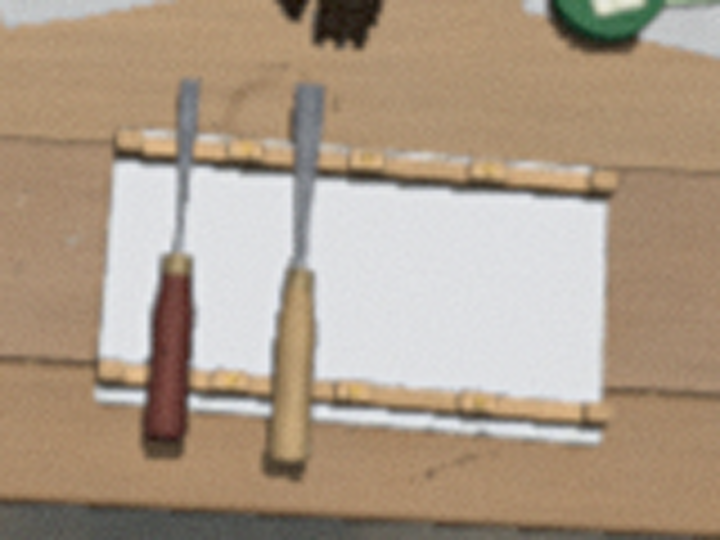

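View pics/w6.png

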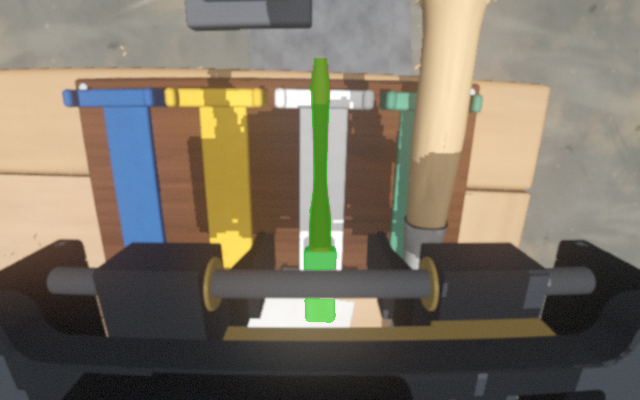

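jog_arm([
  {"delta_pos":[0,0,-30],"turn":0,"fingers":60},
  {"delta_pos":[0,0,-55],"turn":0,"fingers":60},
  {"delta_pos":[0,0,-66],"turn":0,"fingers":60},
  {"delta_pos":[0,0,-66],"turn":0,"fingers":60},
  {"delta_pos":[0,0,-66],"turn":0,"fingers":0},
  {"delta_pos":[0,0,-66],"turn":0,"fingers":0},
  {"delta_pos":[0,0,-66],"turn":0,"fingers":0},
  {"delta_pos":[0,0,-66],"turn":0,"fingers":0},
  {"delta_pos":[0,0,-66],"turn":0,"fingers":0},
  {"delta_pos":[0,0,-66],"turn":0,"fingers":0},
  {"delta_pos":[0,0,-66],"turn":0,"fingers":0},
  {"delta_pos":[0,0,-66],"turn":0,"fingers":0},
  {"delta_pos":[0,0,-36],"turn":0,"fingers":0},
  {"delta_pos":[0,0,4],"turn":0,"fingers":0},
  {"delta_pos":[0,0,44],"turn":0,"fingers":0},
  {"delta_pos":[0,0,64],"turn":0,"fingers":0},
  {"delta_pos":[0,0,64],"turn":0,"fingers":0},
])

```text
time_s: 14.22
position: [0.487, 0.2064, 0.1682]
tcp_rot: [[0.005, 0.01, -1.0], [1.0, 0.002, 0.005], [0.002, -1.0, -0.01]]
force: [0.5, -0.4, -0.7]
opening: 0.164
```

```bash
python3 look.py brush .162 w7
```

```text
[0.48697395 0.20643673 0.16823178] 0.16369437045829557 14.2167
0.37 0.2065 0.0115
0.39 0.2064 0.0129
0.41 0.2063 0.0107
0.43 0.2062 0.0092
0.45 0.2061 0.0118
0.47 0.206 0.0144
0.49 0.2064 0.0149
0.51 0.2058 0.0245
x range 0.3744663151198558 0.5280889343106356 0.85
```

View pics/w7.png

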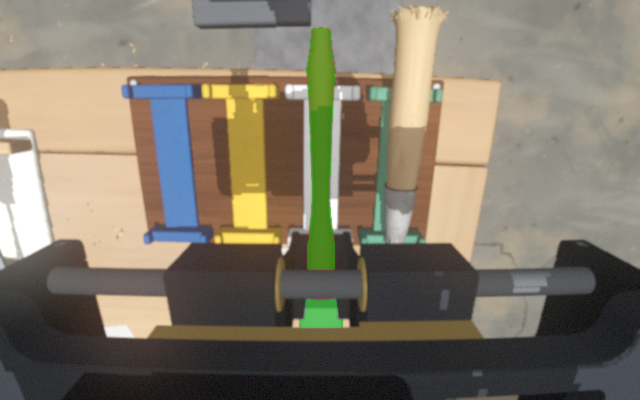

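jog_arm([
  {"delta_pos":[2,-40,0],"turn":-0.4,"fingers":0},
  {"delta_pos":[4,-80,0],"turn":-0.8,"fingers":0},
  {"delta_pos":[6,-120,0],"turn":-1.2,"fingers":0},
  {"delta_pos":[8,-160,0],"turn":-1.6,"fingers":0},
  {"delta_pos":[10,-200,0],"turn":-2,"fingers":0},
  {"delta_pos":[12,-240,0],"turn":-2.4,"fingers":0},
  {"delta_pos":[14,-280,0],"turn":-2.8,"fingers":0},
  {"delta_pos":[16,-320,0],"turn":-3.2,"fingers":0},
  {"delta_pos":[18,-360,0],"turn":-3.6,"fingers":0},
  {"delta_pos":[21,-400,0],"turn":-4.2,"fingers":0},
  {"delta_pos":[24,-440,0],"turn":-4.2,"fingers":0},
  {"delta_pos":[27,-470,0],"turn":-4.2,"fingers":0},
  {"delta_pos":[27,-487,0],"turn":-4.2,"fingers":0},
  {"delta_pos":[27,-487,0],"turn":-4.2,"fingers":0},
  {"delta_pos":[27,-487,0],"turn":-4.2,"fingers":0},
])

```text
time_s: 15.57
position: [0.5097, -0.2805, 0.1617]
tcp_rot: [[0.08, -0.003, -0.997], [0.997, 0.004, 0.08], [0.003, -1.0, 0.004]]
force: [-0.6, 0.1, -0.6]
opening: 0.165
```

jog_arm([
  {"delta_pos":[0,0,-40],"turn":0,"fingers":0},
  {"delta_pos":[0,0,-80],"turn":0,"fingers":0},
  {"delta_pos":[0,0,-105],"turn":0,"fingers":0},
  {"delta_pos":[0,0,-120],"turn":0,"fingers":0},
  {"delta_pos":[0,0,-129],"turn":0,"fingers":0},
  {"delta_pos":[0,0,-129],"turn":0,"fingers":0},
  {"delta_pos":[0,0,-129],"turn":0,"fingers":0},
  {"delta_pos":[0,0,-129],"turn":0,"fingers":0},
])

```text
time_s: 16.23
position: [0.5111, -0.2798, 0.0348]
tcp_rot: [[0.077, -0.0, -0.997], [0.997, 0.0, 0.077], [0.0, -1.0, 0.0]]
force: [-0.1, 0.6, 0.2]
opening: 0.167
```

jog_arm([
  {"delta_pos":[0,0,0],"turn":0,"fingers":60},
  {"delta_pos":[0,0,0],"turn":0,"fingers":60},
  {"delta_pos":[0,0,0],"turn":0,"fingers":60},
  {"delta_pos":[0,0,0],"turn":0,"fingers":60},
  {"delta_pos":[0,0,0],"turn":0,"fingers":60},
  {"delta_pos":[0,0,35],"turn":0,"fingers":60},
  {"delta_pos":[0,0,70],"turn":0,"fingers":60},
  {"delta_pos":[0,0,110],"turn":0,"fingers":60},
  {"delta_pos":[-2,40,125],"turn":0,"fingers":60},
  {"delta_pos":[-4,80,125],"turn":1,"fingers":60},
  {"delta_pos":[-6,120,125],"turn":1.8,"fingers":65},
  {"delta_pos":[-10,160,125],"turn":1.8,"fingers":65},
  {"delta_pos":[-18,195,125],"turn":1.8,"fingers":65},
  {"delta_pos":[-26,230,125],"turn":1.8,"fingers":65},
  {"delta_pos":[-34,265,125],"turn":1.8,"fingers":65},
])

```text
time_s: 17.48
position: [0.4763, -0.0148, 0.1598]
tcp_rot: [[0.047, 0.0, -0.999], [0.999, -0.0, 0.047], [-0.0, -1.0, -0.0]]
force: [-0.8, 0.3, -0.6]
opening: 0.65
```

jog_arm([
  {"delta_pos":[-6,40,0],"turn":0,"fingers":65},
  {"delta_pos":[-12,80,0],"turn":0,"fingers":65},
  {"delta_pos":[-18,120,0],"turn":0,"fingers":65},
  {"delta_pos":[-24,160,0],"turn":0,"fingers":65},
  {"delta_pos":[-30,200,0],"turn":0,"fingers":65},
  {"delta_pos":[-36,240,0],"turn":0,"fingers":65},
  {"delta_pos":[-41,280,0],"turn":0,"fingers":65},
  {"delta_pos":[-41,296,-30],"turn":0,"fingers":65},
  {"delta_pos":[-41,296,-50],"turn":0,"fingers":65},
  {"delta_pos":[-41,296,-50],"turn":0,"fingers":65},
  {"delta_pos":[-41,296,-50],"turn":0,"fingers":65},
])

```text
time_s: 18.4
position: [0.435, 0.2795, 0.1089]
tcp_rot: [[0.046, -0.003, -0.999], [0.999, -0.001, 0.046], [-0.001, -1.0, 0.003]]
force: [0.8, -0.6, 0.3]
opening: 0.651
```

```bash
python3 look.py big_chisel .044 w8; python3 chk.py c4 red_gouge pale_gouge brush
```

```text
[0.43497703 0.27948107 0.10886185] 0.6514900709512036 18.4
0.33 0.2825 0.0443
0.35 0.2816 0.0356
0.37 0.2814 0.0326
0.39 0.2811 0.0321
0.41 0.2804 0.0319
0.43 0.28 0.0305
0.45 0.2796 0.0281
0.47 0.2795 0.0271
0.49 0.2784 0.0237
0.51 0.2784 0.0223
x range 0.33780171589120495 0.5280261729843451 0.59
red_gouge 0.69 [ 0.514 -0.139  0.024] rack [0.0053 0.106  0.0242]
pale_gouge 0.59 [ 0.502 -0.209  0.025] rack [-0.0011  0.0346  0.0252]
brush 0.61 [ 0.499 -0.278  0.023] rack [ 0.0004 -0.0344  0.0233]
```

View pics/c4.png

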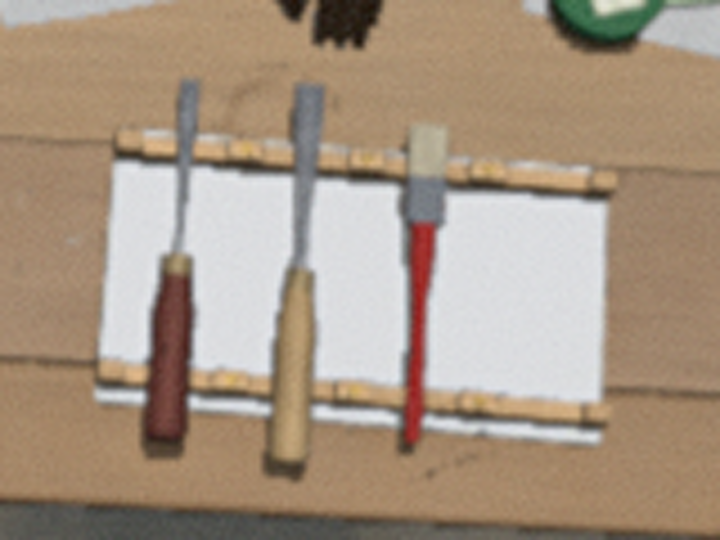

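View pics/w8.png

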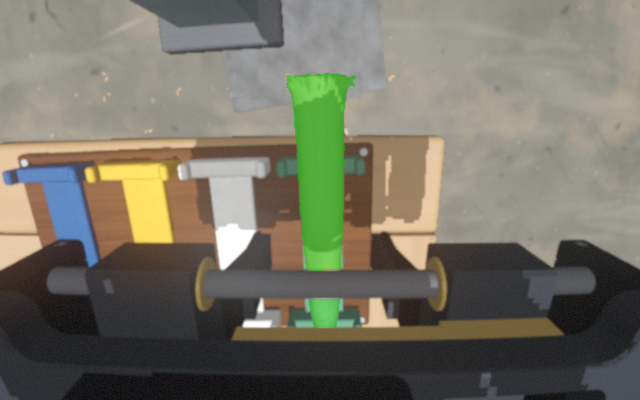

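jog_arm([
  {"delta_pos":[0,0,-30],"turn":0,"fingers":65},
  {"delta_pos":[0,0,-58],"turn":0,"fingers":65},
  {"delta_pos":[0,0,-68],"turn":0,"fingers":65},
  {"delta_pos":[0,0,-68],"turn":0,"fingers":65},
  {"delta_pos":[0,0,-68],"turn":0,"fingers":0},
  {"delta_pos":[0,0,-68],"turn":0,"fingers":0},
  {"delta_pos":[0,0,-68],"turn":0,"fingers":0},
  {"delta_pos":[0,0,-68],"turn":0,"fingers":0},
  {"delta_pos":[0,0,-68],"turn":0,"fingers":0},
  {"delta_pos":[0,0,-68],"turn":0,"fingers":0},
  {"delta_pos":[0,0,-68],"turn":0,"fingers":0},
  {"delta_pos":[0,0,-68],"turn":0,"fingers":0},
  {"delta_pos":[0,0,-50],"turn":0,"fingers":0},
  {"delta_pos":[0,0,-25],"turn":0,"fingers":0},
  {"delta_pos":[0,0,5],"turn":0,"fingers":0},
  {"delta_pos":[0,0,35],"turn":0,"fingers":0},
  {"delta_pos":[0,0,62],"turn":0,"fingers":0},
  {"delta_pos":[0,0,62],"turn":0,"fingers":0},
  {"delta_pos":[0,0,62],"turn":0,"fingers":0},
])

```text
time_s: 20.28
position: [0.4362, 0.2799, 0.1723]
tcp_rot: [[0.047, 0.002, -0.999], [0.999, 0.001, 0.047], [0.001, -1.0, -0.002]]
force: [0.0, 1.2, -5.7]
opening: 0.431
```

```bash
python3 look.py big_chisel .174 w9;python3 - <<'E'
from h import *
im=capture("scene");cv2.imwrite("pics/s9.png",cv2.resize(im[60:260,100:420,::-1],None,fx=2.5,fy=2.5))
E
```

```text
[0.43617542 0.27985459 0.17232019] 0.43120797157820834 20.2833
0.33 0.2816 0.0434
0.35 0.2812 0.0341
0.37 0.2806 0.0322
0.39 0.2803 0.0313
0.41 0.2797 0.0307
0.43 0.2799 0.0293
0.45 0.2785 0.0274
0.47 0.2803 0.0277
x range 0.3333035121126056 0.47228924221319335 0.63
```

View pics/s9.png

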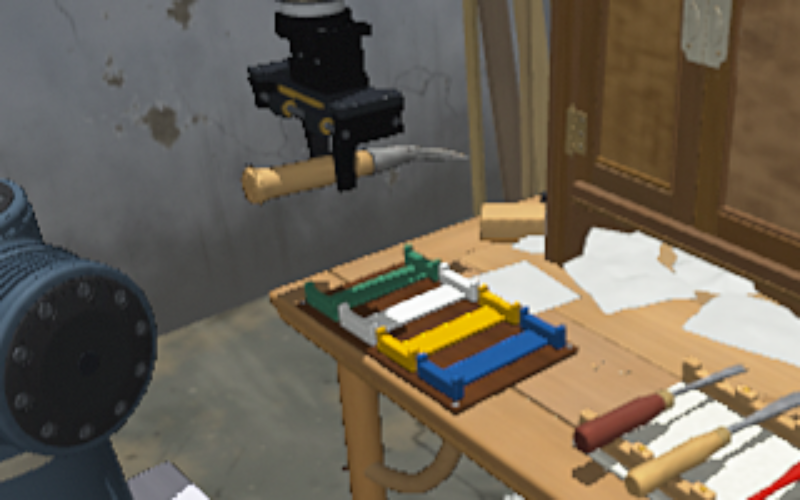

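jog_arm([
  {"delta_pos":[0,-25,0],"turn":0,"fingers":0},
  {"delta_pos":[0,-60,0],"turn":0,"fingers":0},
  {"delta_pos":[0,-100,0],"turn":0,"fingers":0},
  {"delta_pos":[0,-140,0],"turn":0,"fingers":0},
  {"delta_pos":[0,-180,0],"turn":0,"fingers":0},
  {"delta_pos":[0,-220,0],"turn":0,"fingers":0},
  {"delta_pos":[0,-260,0],"turn":0,"fingers":0},
  {"delta_pos":[0,-300,0],"turn":0,"fingers":0},
  {"delta_pos":[0,-340,0],"turn":0,"fingers":0},
  {"delta_pos":[0,-380,0],"turn":0,"fingers":0},
  {"delta_pos":[0,-420,0],"turn":0,"fingers":0},
  {"delta_pos":[0,-460,0],"turn":0,"fingers":0},
  {"delta_pos":[0,-500,0],"turn":-0.5,"fingers":0},
  {"delta_pos":[4,-540,0],"turn":-1,"fingers":0},
  {"delta_pos":[8,-575,0],"turn":-1.7,"fingers":0},
  {"delta_pos":[12,-605,0],"turn":-1.7,"fingers":0},
  {"delta_pos":[17,-629,0],"turn":-1.7,"fingers":0},
  {"delta_pos":[17,-629,0],"turn":-1.7,"fingers":0},
  {"delta_pos":[17,-629,0],"turn":-1.7,"fingers":0},
  {"delta_pos":[17,-629,0],"turn":-1.7,"fingers":0},
])

```text
time_s: 22.1
position: [0.4516, -0.3477, 0.1693]
tcp_rot: [[0.077, -0.004, -0.997], [0.997, 0.005, 0.077], [0.004, -1.0, 0.004]]
force: [0.5, 0.5, -5.1]
opening: 0.428
```

```bash
python3 look.py big_chisel .174 w10
```

```text
[ 0.45159871 -0.34768197  0.16929208] 0.42829128924202775 22.1
0.35 -0.3425 0.0424
0.37 -0.3432 0.0337
0.39 -0.3444 0.0317
0.41 -0.3454 0.0318
0.43 -0.3464 0.0308
0.45 -0.3463 0.0293
0.47 -0.3486 0.0276
x range 0.3502085864393999 0.48895592668703486 0.86
```

View pics/w10.png

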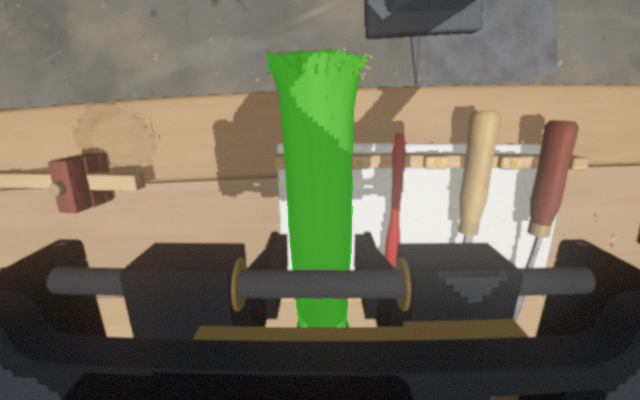

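jog_arm([
  {"delta_pos":[0,0,-35],"turn":0,"fingers":0},
  {"delta_pos":[0,0,-70],"turn":0,"fingers":0},
  {"delta_pos":[0,0,-98],"turn":0,"fingers":0},
  {"delta_pos":[0,0,-115],"turn":0,"fingers":0},
  {"delta_pos":[0,0,-123],"turn":0,"fingers":0},
  {"delta_pos":[0,0,-128],"turn":0,"fingers":0},
  {"delta_pos":[0,0,-130],"turn":0,"fingers":0},
  {"delta_pos":[0,0,-130],"turn":0,"fingers":0},
  {"delta_pos":[0,0,-130],"turn":0,"fingers":0},
])

```text
time_s: 22.95
position: [0.4534, -0.3488, 0.0433]
tcp_rot: [[0.076, 0.001, -0.997], [0.997, -0.001, 0.076], [-0.001, -1.0, -0.001]]
force: [-0.8, 3.0, 2.7]
opening: 0.424
```

jog_arm([
  {"delta_pos":[0,0,0],"turn":0,"fingers":62},
  {"delta_pos":[0,0,0],"turn":0,"fingers":62},
  {"delta_pos":[0,0,0],"turn":0,"fingers":62},
  {"delta_pos":[0,0,0],"turn":0,"fingers":62},
  {"delta_pos":[0,0,35],"turn":0,"fingers":62},
  {"delta_pos":[0,0,70],"turn":0,"fingers":62},
  {"delta_pos":[0,0,110],"turn":0,"fingers":62},
  {"delta_pos":[0,0,150],"turn":0,"fingers":62},
  {"delta_pos":[0,40,170],"turn":0,"fingers":62},
  {"delta_pos":[0,80,170],"turn":0,"fingers":62},
  {"delta_pos":[0,120,170],"turn":0,"fingers":62},
  {"delta_pos":[0,160,170],"turn":0,"fingers":62},
  {"delta_pos":[0,200,170],"turn":0,"fingers":62},
  {"delta_pos":[0,240,170],"turn":0,"fingers":62},
  {"delta_pos":[0,280,170],"turn":0,"fingers":62},
  {"delta_pos":[0,320,170],"turn":0,"fingers":62},
  {"delta_pos":[0,360,170],"turn":0,"fingers":62},
  {"delta_pos":[0,400,170],"turn":0,"fingers":62},
  {"delta_pos":[0,440,170],"turn":0,"fingers":62},
  {"delta_pos":[0,480,170],"turn":0,"fingers":62},
])

```text
time_s: 24.62
position: [0.4531, 0.1325, 0.2118]
tcp_rot: [[0.077, 0.001, -0.997], [0.997, -0.0, 0.077], [0.0, -1.0, -0.001]]
force: [0.2, -0.5, -1.2]
opening: 0.622
```

jog_arm([
  {"delta_pos":[0,40,0],"turn":0,"fingers":62},
  {"delta_pos":[0,60,0],"turn":0,"fingers":62},
  {"delta_pos":[0,60,0],"turn":0,"fingers":62},
  {"delta_pos":[0,60,0],"turn":0,"fingers":62},
  {"delta_pos":[0,60,0],"turn":0,"fingers":62},
  {"delta_pos":[0,60,0],"turn":0,"fingers":62},
])

```text
time_s: 25.12
position: [0.4531, 0.1895, 0.2115]
tcp_rot: [[0.078, -0.0, -0.997], [0.997, -0.0, 0.078], [-0.0, -1.0, 0.0]]
force: [-0.0, -0.2, 0.4]
opening: 0.621
```

```bash
python3 chk.py c5 red_gouge pale_gouge brush big_chisel
python3 - <<'E'
from h import *
im=capture("scene");cv2.imwrite("pics/s10.png",cv2.resize(im[150:320,240:500,::-1],None,fx=3,fy=3))
E
```

```text
red_gouge 0.77 [ 0.511 -0.139  0.024] rack [0.002  0.1051 0.0237]
pale_gouge 0.79 [ 0.504 -0.207  0.025] rack [0.0002 0.0367 0.0249]
brush 0.75 [ 0.498 -0.282  0.026] rack [-0.0003 -0.0376  0.0255]
big_chisel 0.78 [ 0.495 -0.349  0.023] rack [ 0.0015 -0.1055  0.0231]
```

View pics/c5.png

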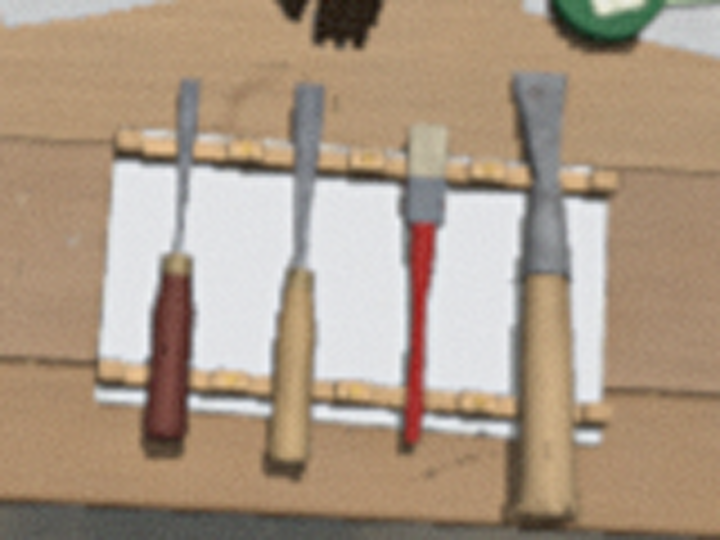

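View pics/s10.png

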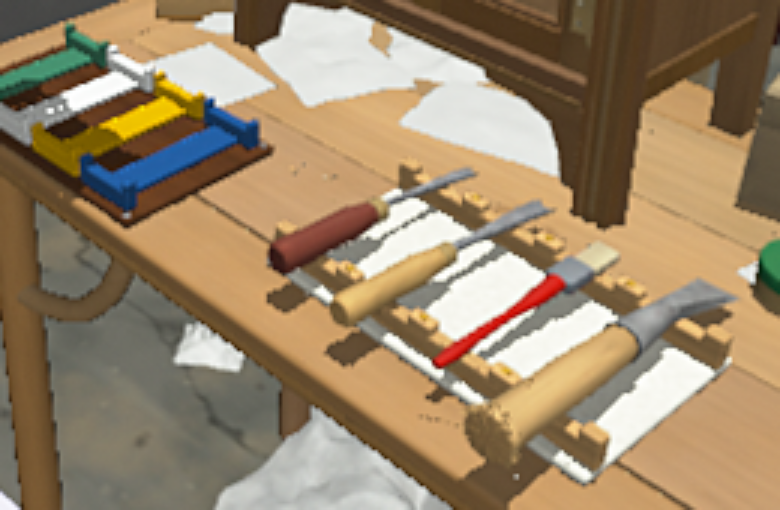

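All four tools lie in their notches, within about 3 mm of the targets, and the arm is clear.

```bash
python3 -c "
from rig import *
print(hand_in())"
```

```text
the job is handed in; nothing more can be done
None
```

I moved all four tools to the rack in reverse order and handed the job in at about 25 s of the 99 s; the hand-in gave no verdict.

The last overhead look gave these positions in the rack's frame. They rest on network readings good to about 4 mm and on my own fit of the rack's pose.

| Tool | y (mm) | Target y (mm) | x (mm) | z (mm) |
|---|---|---|---|---|
| red gouge | +105 | +108 | +2 | 24 |
| pale gouge | +37 | +36 | 0 | 25 |
| brush | -38 | -36 | 0 | 26 |
| heavy chisel | -106 | -108 | +2 | 23 |

- **Fit in the rack:** all four readings are within tolerance. In the overhead and scene pictures each tool lies flat in its own pair of notches, along the rack. I judged level and alignment by eye from those pictures and did not measure them as angles.
- **Arm:** it was raised clear above the board with the gripper open and nothing in it.
- **Disagreements:** readings of the same resting tool varied by up to about 5 mm between pictures. The wrist view also put the rack about 2 mm from the overhead fit, so I used a pose in between. The blue saddle sat about 5 mm off its nominal spot, so I located the tools directly. None of these comes close to the tolerances.

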